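# Park the wax pot and stopper it

### The arm

A 6-joint arm with a two-finger parallel gripper is mounted at the origin on the work surface. World frame = base frame: x ahead of the robot, y to its left, z up, the work surface at z = 0. Lengths are in m, angles in rad, forces in N, time in s.
With the tool pointing down it reaches from about 0.3 to 0.775 m from the base axis. Payload 14.6 kg.
Tool frame: the origin (TCP) lies between the finger pads, 19 mm behind the fingertips; this is the grasp point; y points along the fingers, x is the direction in which the jaws open and shut, and the axes are right-handed (so a half turn about y gives the same grasp; the last joint's range is limited). The gripper opens to 94 mm and grips with 3 to 60 N. Pads are 16 mm wide; open, the fingers measure 119 mm over their backs; the gripper's body (75 mm by 177 mm) begins 78 mm behind the grasp point.
Start: joints at [-1.328, 0.3, 1.521, -0, 1.321, -0.067], TCP at [0.168, -0.524, 0.224] pointing down, gripper open.
Joint ranges: [-3.03, 3.03], [-0.79, 2.21], [0.23, 2.52], [-1.04, 4.18], [0, 3.07], [-2.55, 2.55]. Speed limits (rad/s): [2.22, 2.22, 2.57, 3.14, 3.14, 3.14].

### API

Orientations are given as [roll, pitch, yaw] about the fixed x, y, z axes, in that order (R = Rz(yaw) Ry(pitch) Rx(roll)).
In Python, from station import ctrl, imaging gives the robot as it stands. The module is installed in compiled form; this text tells all that it offers.
- The arm moves only by the tool apply_moves, never from a script. Its argument "deltas" is a list of rows, each an object with "dp": the shift along the tool's x, y, z in m, a list of three; "roll": the turn about the tool's y in rad; "grip": the closure, from -1 (fully open) to 1 (shut). In form: [{"dp": [tx, ty, tz], "roll": roll, "grip": grip}, ...]. A call has 1 to 10 rows; each row shifts and turns the commanded pose from where the row before left it, along the tool's axes as they then stand; what a row does not reach is not made up. A row lasts 1/8 s, in which the tool goes at most 62.5 mm and 10.7 degrees, less where a joint would pass 70% of its speed; a pose out of reach is approached as far as the arm can. A call with a gripper value outside its range is refused whole. The fingers move at their own pace and stop on an object; "newtons" is the grip in N (left out, the last holds). Time passes only in rows, so rows that do not move let the fingers close. It gives the time, the measured TCP pose, the force and the opening at its end, in the units of the state.
- ctrl.get_obs(): the state, without advancing time (a new reading comes with each control period).
- imaging.camera(name): name is "scene" or "top" or "wrist"; returns the picture (420x560x3 uint8, blue, green, red); there is no depth.
- imaging.camera_info(name): a dict with "K" (3x3 intrinsics, pixels), "world_from_camera" (4x4, takes a point from camera to world coordinates). Camera axes: x right, y down, z forward; pixel columns grow to the right and rows downward; lengths in m; the calibration is good to about 2 mm. A picture is of the moment at which its call begins: read the wrist's pose just before it. camera_info takes no time and is no camera call; for the wrist camera it gives the pose at the moment of the call.
- ctrl.hand_in(): hands the job in, once; it reports no verdict.
The state is a dict: "time_s": time; "qpos": joint angles; "joint_vel": joint speeds; "tau": joint torques, N m; "ee_pos": TCP position; "eef_rot": TCP orientation; "force": force on the tool from outside, world axes, zero at the start; "moment": the same for the moment, N m; "grip_width": finger opening in m.
Only numpy, scipy, OpenCV 4.12 (cv2) and the standard library are available. Lean on these libraries where they do the work, as an engineer would, in place of code of your own. Each camera call takes 0.05 s, during which the arm holds its last target. There are 200 camera calls.

### The job

The wax pot stands on the solid-disc heating zone of the bench plate. Slide it slowly along the plate, never lifting or tipping it, until it stands centred on the zone marked with a square outline; then set the tapered stopper upright into the pot's neck, lowering it in with the gripper rather than dropping it, until its flange sits flat on the rim. Leave the jar, the solvent can and the brush where they are.

Things in the scene. Friction and masses are not known exactly. Their poses are not given: they have to be found in the camera images.
- plate: fixed flat aluminium bench plate, 180 (its x) by 480 (its y) by 12 mm high, low on the bench; origin at the centre of its underside. Three zones are marked in a row along its y axis, 155 mm apart, in an order that varies; all marks are the same flush dark metal
- zone_disc: heating zone: flush solid disc 138 mm in diameter on the plate, where the pot starts (the pot covers most of it); origin at its centre, on the plate's upper face (12 mm above the bench)
- zone_ring: keep-warm zone, not used: flush circular outline 139 mm in diameter (7 mm line); origin at its centre on the plate's upper face
- zone_square: parking zone, where the pot must end: flush square outline 140 mm wide (7 mm line, sides along the plate's axes); origin at its centre on the plate's upper face
- pot: loose steel wax pot, 0.4 to 0.8 kg: round body 100 mm diameter to 55 mm height, cone shoulder to 70 mm, then an upright neck 52 mm outside, 44 mm inside diameter, to the open rim at 105 mm. Origin: centre of underside, z up. A stubby black handle, 20 wide, 14 high, sticks out along its -x to 106 mm from the axis, centred at height 42. The neck can be pinched from above
- pot_rim (a point): centre of the pot's mouth, level with the rim, 105 mm above its underside
- stopper: loose stopper standing on its narrow end on the bench, 70 mm tall: cork cone, 34 mm diameter at the foot, 41 mm at height 30; cork flange 54 mm diameter from 30 to 36 mm; round wooden grip 30 mm diameter from 36 to 70 mm. Origin: centre of its foot, z up along its axis. Seated, the cone is in the neck and the flange rests on the rim
- stopper_seat (a point): on the stopper's axis at the underside of the flange, 30 mm above its foot; coincides with pot_rim when seated
- stopper_grip (a point): on the axis of the wooden grip, 60 mm above the stopper's foot: place for the TCP in a grasp from above
- jar: bystander: red plastic screw jar, 68 mm diameter, 110 mm tall; origin at the centre of its underside
- solvent_can: bystander: white bottle-shaped can, 66 mm diameter, 125 mm tall; origin at the centre of its underside
- brush: bystander: hand brush lying on the bench, about 200 mm long; origin under its middle, its length along its x
Mind the look-alikes: they are no part of the job. Of the things like the pot, leave any that is purple; of the rest the larger one is meant. What is meant by the stopper is not pink, and is the larger of those in its own colour.

How it is judged:
By the outcome, as a careful person would: the job done as asked, in the order asked, and still so for the second after the job is handed in, with the robot touching nothing.
It also fails if it takes over 67 s, if anything falls off the work surface, if the arm or the gripper's body presses on something with over 40 N, if the wrist force passes 120 N, or if a joint passes its speed limit or range.

## Working session

There is one attempt and no reset: what is moved stays moved. The work goes in short steps, Python scripts to look and compute and a tool call to move; the robot and the scene stay as the last step left them, time stands still between calls to the robot, and variables do not carry over. Pictures are saved under pics/ and viewed, about 8 in all and at most 12, crops included, and the job is handed in when it is done.

Besides the shell and the picture viewer there is one more tool, called after ">>>" by a JSON object that holds its "name" and its "arguments", one argument or row to a line. apply_moves: Moves the arm, as the interface text tells. Its arguments: {"type":"object","properties":{"deltas":{"type":"array"},"newtons":{"type":"number"}},"required":["deltas"]}

```bash
mkdir -p pics
python3 - <<'E'
from station import ctrl, imaging
import cv2, numpy as np
for n in ("scene","top"):
    cv2.imwrite(f"pics/{n}0.png", imaging.camera(n))
    i=imaging.camera_info(n); print(n,np.round(i["K"],1).tolist(),np.round(i["world_from_camera"],3).tolist())
o=ctrl.get_obs(); print({k:np.round(v,3).tolist() for k,v in o.items()})
E
```

```text
scene [[450.6, 0.0, 275.2], [0.0, 450.6, 206.9], [0.0, 0.0, 1.0]] [[-0.563, 0.529, -0.635, 1.294], [0.826, 0.375, -0.42, 0.533], [0.016, -0.761, -0.649, 0.903], [0.0, 0.0, 0.0, 1.0]]
top [[434.0, 0.0, 273.4], [0.0, 434.0, 212.1], [0.0, 0.0, 1.0]] [[-0.028, -0.994, 0.11, 0.373], [-1.0, 0.028, -0.01, 0.018], [0.006, -0.11, -0.994, 1.181], [0.0, 0.0, 0.0, 1.0]]
{'time_s': 0.1, 'qpos': [-1.328, 0.3, 1.521, -0.0, 1.321, -0.067], 'joint_vel': [-0.001, -0.002, -0.001, -0.0, 0.0, 0.003], 'tau': [0.001, -53.264, -35.328, 0.071, 0.024, -0.0], 'ee_pos': [0.168, -0.524, 0.224], 'eef_rot': [-1.571, 0.001, -1.261], 'force': [-0.939, 0.075, -0.377], 'moment': [0.043, -0.023, -0.019], 'grip_width': 0.094}
```

View pics/top0.png

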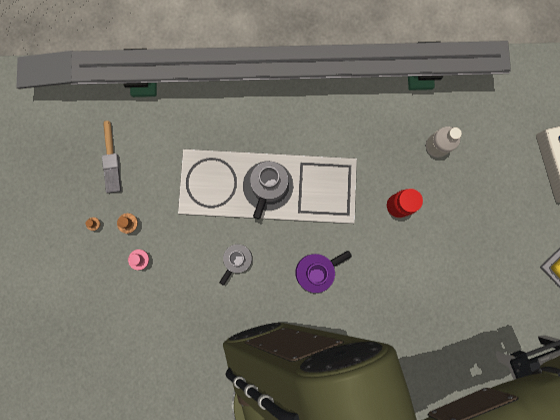

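View pics/scene0.png

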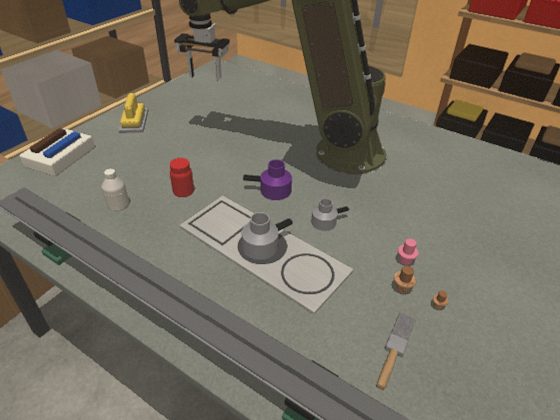

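Top view: the pot is at (268,183) on the disc, with the ring at (211,182) and the square at (325,188). The larger brown stopper is at (127,223) and its small twin at (92,224). The decoys are the pink stopper, the purple pot and the small grey pot.

```bash
cat > h.py <<'E'
from station import ctrl, imaging
import cv2, numpy as np
def cast(info,uv,z):
    T=np.array(info["world_from_camera"]);K=np.array(info["K"])
    d=T[:3,:3]@np.linalg.solve(K,[uv[0],uv[1],1.]); o=T[:3,3]
    return o+d*(z-o[2])/d[2]
def proj(info,p):
    T=np.linalg.inv(np.array(info["world_from_camera"])); c=T[:3,:3]@np.asarray(p)+T[:3,3]
    q=np.array(info["K"])@c; return q[:2]/q[2]
E
python3 - <<'E'
from h import *
im=cv2.imread("pics/top0.png"); I=imaging.camera_info("top")
hsv=cv2.cvtColor(im,cv2.COLOR_BGR2HSV); g=hsv[...,2]
m=((g>170)&(hsv[...,1]<40)).astype(np.uint8); m[:145]=0;m[225:]=0;m[:,:170]=0;m[:,370:]=0
pl=cv2.morphologyEx(m,cv2.MORPH_CLOSE,np.ones((9,9)))
c=max(cv2.findContours(pl,0,2)[0],key=cv2.contourArea)
W=np.array([cast(I,p,.012)[:2] for p in c[:,0]],np.float32)
r=cv2.minAreaRect(W);print("plate",r)
# dark outlines inside the plate
d=((m==0)*1).astype(np.uint8); hull=np.zeros_like(d);cv2.fillPoly(hull,[cv2.convexHull(c)],1); d&=cv2.erode(hull,np.ones((5,5)))
for k in cv2.findContours(d,0,2)[0]:
    if cv2.contourArea(k)>500:
        w=np.array([cast(I,p,.012)[:2] for p in k[:,0]],np.float32); print("zone",cv2.minAreaRect(w),cv2.boundingRect(k))
b=((hsv[...,0]<20)&(hsv[...,1]>110)).astype(np.uint8); b[:,160:]=0;b[:205]=0
for k in cv2.findContours(b,0,2)[0]:
    if cv2.contourArea(k)>30:
        (u,v),rad=cv2.minEnclosingCircle(k);print("stopper",u,v,rad,cast(I,(u,v),.033))
a=cv2.resize(im[150:230,230:310],None,fx=5,fy=5,interpolation=cv2.INTER_CUBIC)
e=cv2.resize(im[195:245,80:160],None,fx=5,fy=5,interpolation=cv2.INTER_CUBIC)
cv2.imwrite("pics/crop0.png",np.hstack([a,np.vstack([e,np.zeros((150,400,3),np.uint8)])]))
E
```

```text
plate ((0.5760993957519531, 0.019979387521743774), (0.477716863155365, 0.1794295608997345), 85.29228210449219)
zone ((0.5631515979766846, -0.1345463991165161), (0.14156655967235565, 0.14358828961849213), 85.36181640625) (298, 162, 54, 54)
zone ((0.5749698877334595, 0.01982242614030838), (0.14126639068126678, 0.13850142061710358), 22.72909927368164) (243, 160, 51, 57)
zone ((0.5884228348731995, 0.1741991639137268), (0.1365119069814682, 0.14123336970806122), 88.91336059570312) (186, 157, 51, 52)
stopper 92.5 223.5 6.96429443359375 [0.48261689 0.48600771 0.033     ]
stopper 127.0 223.0 10.295730590820312 [0.48140238 0.3949223  0.033     ]
```

View pics/crop0.png

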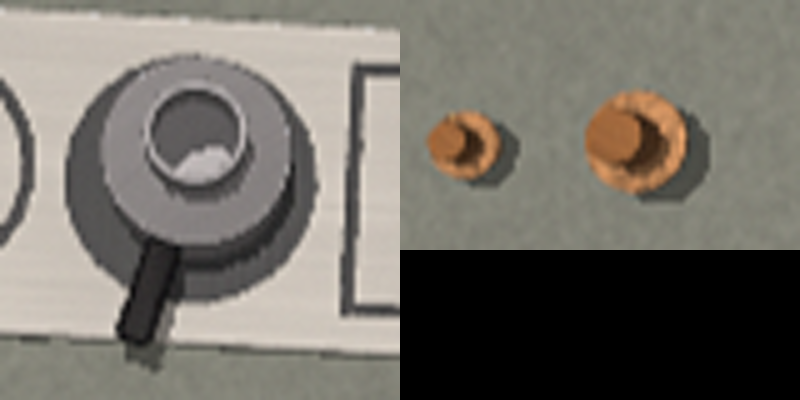

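The pot rim is a clear ellipse centred at about (268.7,176.5) in the top view. The stopper's grip top is at about (122.4,222). I'll compute world positions and tool-frame deltas.

```bash
cat >> h.py <<'E'
def delta(target,yaw):
    """total tool-frame shift if translated at the present yaw, then roll"""
    o=ctrl.get_obs(); from scipy.spatial.transform import Rotation as R
    M=R.from_euler("xyz",o["eef_rot"]).as_matrix(); d=M.T@(np.array(target)-o["ee_pos"])
    dy=(o["eef_rot"][2]-yaw+np.pi)%(2*np.pi)-np.pi
    return np.round(d,4),round(dy,3)
E
python3 - <<'E'
from h import *
I=imaging.camera_info("top")
print("rim",cast(I,(268.7,176.5),.117),"grip top",cast(I,(122.4,222),.07),"pink",cast(I,(139,260),.03))
p=cast(I,(268.7,176.5),.117); p[2]=.224
print(delta(p,-1.653))
E
```

```text
rim [0.57985757 0.016398   0.117     ] grip top [0.4807981 0.3945489 0.07     ] pink [0.38305224 0.36356377 0.03      ]
(array([-3.886e-01,  2.000e-04,  5.573e-01]), np.float64(0.392))
```

>>> {"name": "apply_moves", "arguments": {
  "deltas": [
    {"dp":[-0.033,0,0.047],"roll":0,"grip":-1},
    {"dp":[-0.033,0,0.047],"roll":0,"grip":-1},
    {"dp":[-0.033,0,0.047],"roll":0,"grip":-1},
    {"dp":[-0.033,0,0.047],"roll":0,"grip":-1},
    {"dp":[-0.033,0,0.047],"roll":0,"grip":-1},
    {"dp":[-0.033,0,0.047],"roll":0,"grip":-1},
    {"dp":[-0.033,0,0.047],"roll":0,"grip":-1},
    {"dp":[-0.033,0,0.047],"roll":0.13,"grip":-1},
    {"dp":[0,0,0],"roll":0.13,"grip":-1},
    {"dp":[0,0,0],"roll":0.132,"grip":-1}
  ]
}}

```text
time_s: 1.35
ee_pos: [0.4455, -0.157, 0.2239]
eef_rot: [-1.572, 0.0, -1.656]
force: [0.2, -1.4, 0.3]
grip_width: 0.0939
```

Run:
```python
from h import *
o=ctrl.get_obs(); I=imaging.camera_info("wrist"); cv2.imwrite("pics/w1.png",imaging.camera("wrist"))
print(o["time_s"],o["ee_pos"],o["eef_rot"],o["joint_vel"].round(2) if hasattr(o["joint_vel"],"round") else 0)
print(delta([.5799,.0164,.224],-1.653)); print("rim",proj(I,[.5799,.0164,.117]))
```

```text
1.35 [ 0.44546617 -0.15696448  0.22388624] [-1.57159801e+00  2.29718269e-04 -1.65566468e+00] [-0.02 -0.    0.   -0.   -0.    1.05]
(array([-1.853e-01, -1.000e-04,  1.180e-01]), np.float64(-0.01))
rim [-1.6274654  36.88826456]
```

View pics/w1.png

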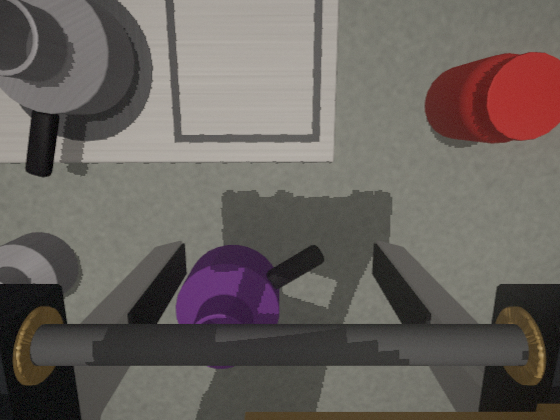

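The wrist view shows the pot's neck at the top left (about (0,37), as predicted). The square is at (248,70), and the purple pot is below the fingers. Next I'll align over the pot line and check.

>>> {"name": "apply_moves", "arguments": {
  "deltas": [
    {"dp":[-0.046,0,0.012],"roll":0,"grip":-1},
    {"dp":[-0.046,0,0.012],"roll":0,"grip":-1},
    {"dp":[-0.046,0,0.012],"roll":0,"grip":-1},
    {"dp":[-0.047,0,0.012],"roll":0,"grip":-1},
    {"dp":[0,0,0],"roll":0,"grip":-1},
    {"dp":[0,0,0],"roll":0,"grip":-1}
  ]
}}

```text
time_s: 2.15
ee_pos: [0.5081, 0.0223, 0.224]
eef_rot: [-1.571, -0.0, -1.652]
force: [0.5, -0.2, -0.3]
grip_width: 0.0938
```

Run:
```python
from h import *
o=ctrl.get_obs(); I=imaging.camera_info("wrist"); cv2.imwrite("pics/w2.png",imaging.camera("wrist"))
print(o["time_s"],o["ee_pos"],o["eef_rot"])
print(delta([.5799,.0164,.224],-1.653)); print("rim",proj(I,[.5799,.0164,.117]),"sq",proj(I,[.5634,-.1345,.012]), proj(I,[.5799,.0164,.067]))
```

```text
2.15 [0.50808248 0.02227435 0.22399589] [-1.57136887e+00 -1.81919118e-04 -1.65168110e+00]
(array([-0.0004,  0.0001,  0.072 ]), np.float64(0.0))
rim [278.95047865 111.61789524] sq [437.24863439 118.02946819] [278.93049976 112.52263237]
```

View pics/w2.png

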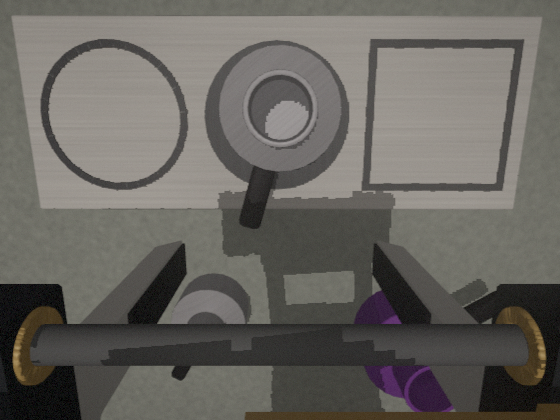

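The neck rim is at (280.5,108.5), about 1 mm in tool x and 2 mm in tool z from the prediction. The square's centre is at (439,118), which agrees. I'll descend and pinch the neck.

>>> {"name": "apply_moves", "arguments": {
  "deltas": [
    {"dp":[0.0005,0,0.037],"roll":0,"grip":-1},
    {"dp":[0,0,0.037],"roll":0,"grip":-1},
    {"dp":[0,0.03,0],"roll":0,"grip":-1},
    {"dp":[0,0.03,0],"roll":0,"grip":-1},
    {"dp":[0,0.03,0],"roll":0,"grip":-1},
    {"dp":[0,0.017,0],"roll":0,"grip":-1},
    {"dp":[0,0.009,0],"roll":0,"grip":-1},
    {"dp":[0,0,0],"roll":0,"grip":-1},
    {"dp":[0,0,0],"roll":0,"grip":0},
    {"dp":[0,0,0],"roll":0,"grip":0}
  ],
  "newtons": 12
}}

```text
time_s: 3.45
ee_pos: [0.5823, 0.0161, 0.109]
eef_rot: [-1.57, 0.0, -1.653]
force: [-0.5, 0.1, -0.2]
grip_width: 0.0776
```

>>> {"name": "apply_moves", "arguments": {
  "deltas": [
    {"dp":[0,0,0],"roll":0,"grip":0.2},
    {"dp":[0,0,0],"roll":0,"grip":0.3},
    {"dp":[0,0,0],"roll":0,"grip":0.4},
    {"dp":[0,0,0],"roll":0,"grip":0.4}
  ],
  "newtons": 12
}}

```text
time_s: 3.95
ee_pos: [0.5821, 0.016, 0.1084]
eef_rot: [-1.571, -0.0, -1.653]
force: [0.2, -3.2, 1.9]
grip_width: 0.064
```

>>> {"name": "apply_moves", "arguments": {
  "deltas": [
    {"dp":[0,0,0],"roll":0,"grip":0.5},
    {"dp":[0,0,0],"roll":0,"grip":0.5},
    {"dp":[0,0,0],"roll":0,"grip":0.5},
    {"dp":[0,0,0],"roll":0,"grip":0.5}
  ]
}}

```text
time_s: 4.45
ee_pos: [0.5821, 0.016, 0.1084]
eef_rot: [-1.57, -0.0, -1.653]
force: [0.3, -4.0, 3.6]
grip_width: 0.0643
```

Run:
```python
from h import *
im=imaging.camera("scene"); I=imaging.camera_info("scene"); w=imaging.camera("wrist")
c=proj(I,[.58,.016,.09]).astype(int); print(c)
a=cv2.resize(im[c[1]-60:c[1]+60,c[0]-80:c[0]+80],(560,420),interpolation=cv2.INTER_CUBIC)
cv2.imwrite("pics/s1.png",np.hstack([a,cv2.resize(w[:,160:400],(240,420))]))
```

```text
[260 224]
```

View pics/s1.png

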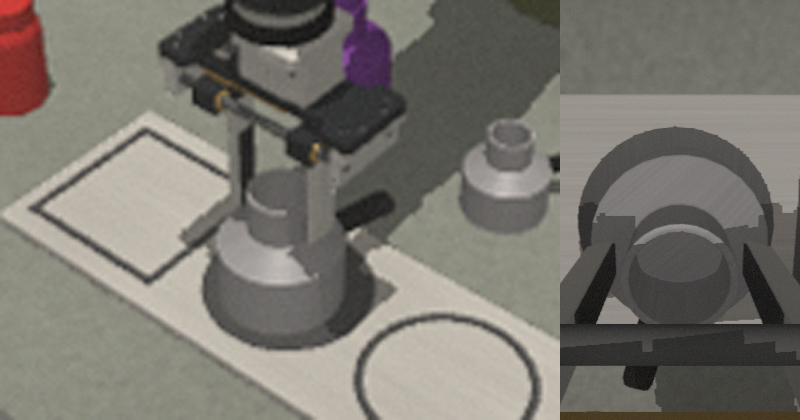

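The fingers sit symmetrically about the neck but stopped at 64 mm, with a slight upward force. The tips may be touching the cone shoulder, so I'll open, rise 6 mm and close again.

>>> {"name": "apply_moves", "arguments": {
  "deltas": [
    {"dp":[0,0,0],"roll":0,"grip":-0.6},
    {"dp":[0,0,0],"roll":0,"grip":-0.6},
    {"dp":[0,-0.007,0],"roll":0,"grip":-0.6},
    {"dp":[0,0,0],"roll":0,"grip":0},
    {"dp":[0,0,0],"roll":0,"grip":0},
    {"dp":[0,0,0],"roll":0,"grip":0.2},
    {"dp":[0,0,0],"roll":0,"grip":0.2},
    {"dp":[0,0,0],"roll":0,"grip":0.3},
    {"dp":[0,0,0],"roll":0,"grip":0.3}
  ],
  "newtons": 12
}}

```text
time_s: 5.68
ee_pos: [0.5821, 0.016, 0.1153]
eef_rot: [-1.571, -0.0, -1.653]
force: [1.0, -3.9, 2.0]
grip_width: 0.0604
```

>>> {"name": "apply_moves", "arguments": {
  "deltas": [
    {"dp":[0.002,0,0],"roll":0,"grip":0.3},
    {"dp":[0.001,0,0],"roll":0,"grip":0.3},
    {"dp":[0,0,0],"roll":0,"grip":0.3},
    {"dp":[0,0,0],"roll":0,"grip":0.3}
  ]
}}

```text
time_s: 6.18
ee_pos: [0.5819, 0.0138, 0.1154]
eef_rot: [-1.57, 0.001, -1.653]
force: [1.1, 4.6, 4.4]
grip_width: 0.0605
```

Run:
```python
from h import *
im=imaging.camera("scene"); w=imaging.camera("wrist")
a=cv2.resize(im[160:270,200:320],(458,420),interpolation=cv2.INTER_CUBIC)
cv2.imwrite("pics/s2.png",np.hstack([a,cv2.resize(w[190:350,160:400],(342,420)[:1]+(228,)) if 0 else cv2.copyMakeBorder(cv2.resize(w[190:350,165:395],(342,238)),0,182,0,0,0)]))
print(ctrl.get_obs()["moment"],ctrl.get_obs()["force"])
```

```text
[ 1.09621303 -0.1032088  -0.03558458] [0.97199297 5.74755076 4.13873844]
```

View pics/s2.png

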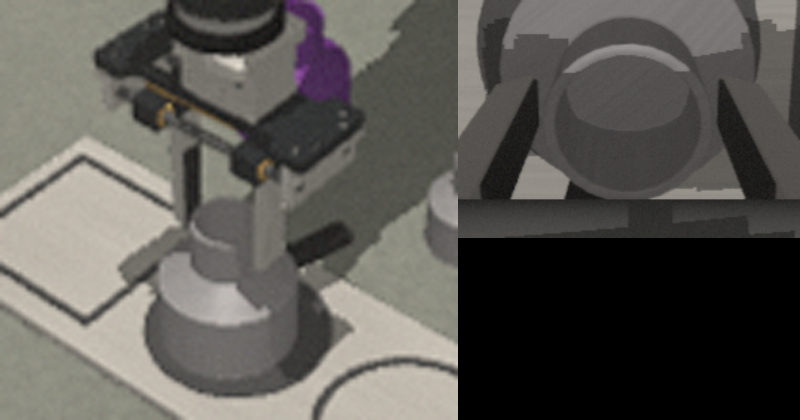

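Run:
```python
from h import *
I=imaging.camera_info("scene"); W=imaging.camera_info("wrist")
o=ctrl.get_obs(); c=o["ee_pos"]; print(o["grip_width"])
u=np.array([-.082,-.9966,0])
f=lambda p:((proj(I,p)-[200,160])*3.82).round(0)
g=lambda p:((proj(W,p)-[165,190])*1.487).round(0)
for s in(-1,1):
  for hw in (.030,.042): print("tip",s,hw,f(c+s*hw*u-[0,0,.019]),g(c+s*hw*u-[0,0,.019]))
for z in (.117,.082): print("axis z",z,[f(np.array([.582,.0155,z])+s*.026*u) for s in(-1,1)],[g(np.array([.582,.0155,z])+s*.026*u) for s in(-1,1)])
```

```text
0.06045086606661913
tip -1 0.03 [261. 259.] [81. 98.]
tip -1 0.042 [275. 267.] [46. 98.]
tip 1 0.03 [195. 222.] [257.  99.]
tip 1 0.042 [183. 214.] [293.  99.]
axis z 0.117 [array([259., 236.]), array([201., 203.])] [array([ 78., 122.]), array([249., 123.])]
axis z 0.082 [array([259., 273.]), array([202., 240.])] [array([93., 84.]), array([236.,  85.])]
```

>>> {"name": "apply_moves", "arguments": {
  "deltas": [
    {"dp":[0,0,0],"roll":0,"grip":0.5},
    {"dp":[0,0,0],"roll":0,"grip":0.5},
    {"dp":[0,0,0],"roll":0,"grip":0.5}
  ],
  "newtons": 20
}}

```text
time_s: 6.65
ee_pos: [0.5819, 0.0139, 0.1154]
eef_rot: [-1.571, 0.001, -1.653]
force: [0.2, 5.2, 2.8]
grip_width: 0.0601
```

Something stiff stops the jaws at 60 mm, although the picture shows gaps to the neck. I'll open, rise clear of the rim and close in free air to find out whether it is contact or the gripper itself.

>>> {"name": "apply_moves", "arguments": {
  "deltas": [
    {"dp":[0,0,0],"roll":0,"grip":-0.6},
    {"dp":[0,0,0],"roll":0,"grip":-0.6},
    {"dp":[0,-0.02,0],"roll":0,"grip":-0.6},
    {"dp":[0,-0.015,0],"roll":0,"grip":0.1},
    {"dp":[0,0,0],"roll":0,"grip":0.1},
    {"dp":[0,0,0],"roll":0,"grip":0.1},
    {"dp":[0,0,0],"roll":0,"grip":0.1}
  ],
  "newtons": 12
}}

```text
time_s: 7.52
ee_pos: [0.5815, 0.0131, 0.1495]
eef_rot: [-1.572, -0.0, -1.653]
force: [0.6, 0.0, 0.4]
grip_width: 0.0428
```

Run:
```python
from h import *
w=imaging.camera("wrist"); I=imaging.camera_info("wrist"); o=ctrl.get_obs(); print(o["grip_width"],o["force"],o["ee_pos"])
cv2.imwrite("pics/w3.png",w)
for x in (-.026,0,.026): print(proj(I,np.array([.582,.0155,.117])+x*np.array([-.082,-.9966,0])))
```

```text
0.04244632501739447 [0.83445513 0.61384811 0.26041097] [0.58157023 0.01312156 0.1496503 ]
[226.18314643 246.76168906]
[274.27308327 246.81393376]
[322.35917976 246.8661743 ]
```

View pics/w3.png

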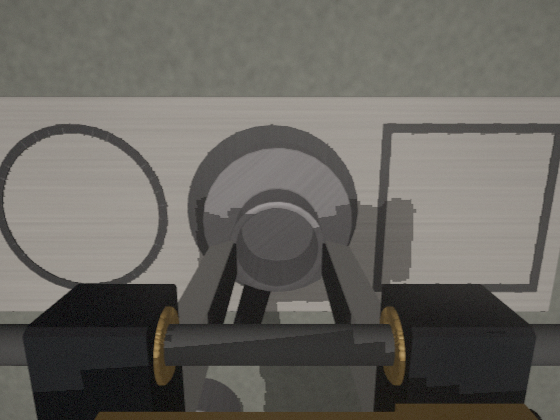

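Closing in free air works, so the stop was real contact. The rim centre is at about (277,247), and TCP is now laterally centred to about 1 mm. I'll try a higher pinch, nearer the rim.

>>> {"name": "apply_moves", "arguments": {
  "deltas": [
    {"dp":[0,0,0],"roll":0,"grip":-0.6},
    {"dp":[0,0,0],"roll":0,"grip":-0.6},
    {"dp":[0,0,0],"roll":0,"grip":-0.6},
    {"dp":[0,0.015,0],"roll":0,"grip":-0.6},
    {"dp":[0,0.009,0],"roll":0,"grip":-0.6},
    {"dp":[0,0,0],"roll":0,"grip":0.2},
    {"dp":[0,0,0],"roll":0,"grip":0.2},
    {"dp":[0,0,0],"roll":0,"grip":0.2},
    {"dp":[0,0,0],"roll":0,"grip":0.2}
  ],
  "newtons": 10
}}

```text
time_s: 8.7
ee_pos: [0.5819, 0.0132, 0.1264]
eef_rot: [-1.57, 0.0, -1.653]
force: [1.5, 0.9, -1.2]
grip_width: 0.0557
```

The jaws are closed on the rim at 55.7 mm. The finger faces evidently thicken towards the root, and the forces are small. Start the slow slide.

>>> {"name": "apply_moves", "arguments": {
  "deltas": [
    {"dp":[0.001,0,0],"roll":0,"grip":0.2},
    {"dp":[0.002,0,0],"roll":0,"grip":0.2},
    {"dp":[0.003,0,0],"roll":0,"grip":0.2},
    {"dp":[0.004,0,-0.0002],"roll":0,"grip":0.2},
    {"dp":[0.004,0,-0.0002],"roll":0,"grip":0.2},
    {"dp":[0.004,0,-0.0002],"roll":0,"grip":0.2},
    {"dp":[0.004,0,-0.0002],"roll":0,"grip":0.2},
    {"dp":[0.004,0,-0.0002],"roll":0,"grip":0.2},
    {"dp":[0.004,0,-0.0002],"roll":0,"grip":0.2},
    {"dp":[0.002,0,0],"roll":0,"grip":0.2}
  ]
}}

```text
time_s: 9.95
ee_pos: [0.578, -0.0189, 0.1264]
eef_rot: [-1.571, 0.0, -1.653]
force: [1.1, 5.4, 2.2]
grip_width: 0.0553
```

Run:
```python
from h import *
im=imaging.camera("scene"); w=imaging.camera("wrist"); print(ctrl.get_obs()["force"])
a=cv2.resize(im[160:270,180:320],(534,420),interpolation=cv2.INTER_CUBIC)
b=cv2.copyMakeBorder(cv2.resize(w[90:350,150:410],(266,266)),0,154,0,0,0)
cv2.imwrite("pics/s3.png",np.hstack([a,b]))
```

```text
[0.44426214 3.68668787 2.95283972]
```

View pics/s3.png

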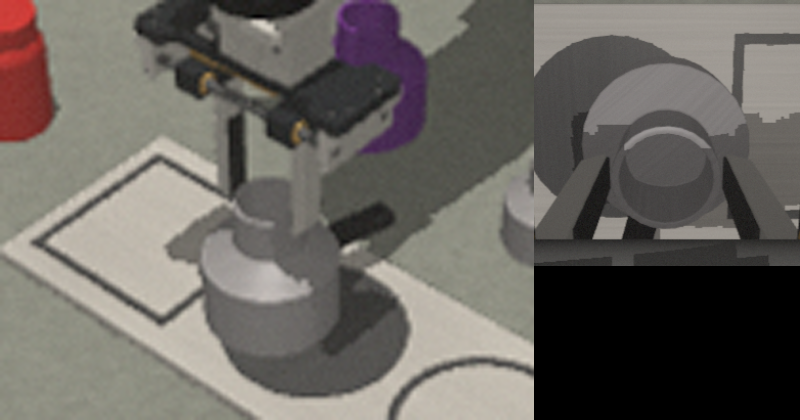

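The pot has followed upright, at about crop (270,280). Continue the slide.

>>> {"name": "apply_moves", "arguments": {
  "deltas": [
    {"dp":[0.003,0,-0.0002],"roll":0,"grip":0.2},
    {"dp":[0.004,0,-0.0002],"roll":0,"grip":0.2},
    {"dp":[0.004,0,-0.0002],"roll":0,"grip":0.2},
    {"dp":[0.004,0,-0.0002],"roll":0,"grip":0.2},
    {"dp":[0.004,0,-0.0002],"roll":0,"grip":0.2},
    {"dp":[0.004,0,-0.0002],"roll":0,"grip":0.2},
    {"dp":[0.004,0,-0.0002],"roll":0,"grip":0.2},
    {"dp":[0.004,0,-0.0002],"roll":0,"grip":0.2},
    {"dp":[0.004,0,-0.0002],"roll":0,"grip":0.2},
    {"dp":[0.004,0,-0.0002],"roll":0,"grip":0.2}
  ]
}}

```text
time_s: 11.3
ee_pos: [0.5728, -0.0573, 0.1263]
eef_rot: [-1.571, 0.0, -1.653]
force: [0.6, 5.2, 3.5]
grip_width: 0.0554
```

>>> {"name": "apply_moves", "arguments": {
  "deltas": [
    {"dp":[0.004,0,-0.0002],"roll":0,"grip":0.2},
    {"dp":[0.004,0,-0.0002],"roll":0,"grip":0.2},
    {"dp":[0.004,0,-0.0002],"roll":0,"grip":0.2},
    {"dp":[0.004,0,-0.0002],"roll":0,"grip":0.2},
    {"dp":[0.004,0,-0.0002],"roll":0,"grip":0.2},
    {"dp":[0.004,0,-0.0002],"roll":0,"grip":0.2},
    {"dp":[0.004,0,-0.0002],"roll":0,"grip":0.2},
    {"dp":[0.004,0,-0.0002],"roll":0,"grip":0.2},
    {"dp":[0.004,0,-0.0002],"roll":0,"grip":0.2},
    {"dp":[0.004,0,-0.0002],"roll":0,"grip":0.2}
  ]
}}

```text
time_s: 12.55
ee_pos: [0.5675, -0.0971, 0.1264]
eef_rot: [-1.571, 0.0, -1.653]
force: [1.1, 5.6, 3.2]
grip_width: 0.0555
```

>>> {"name": "apply_moves", "arguments": {
  "deltas": [
    {"dp":[0.004,0,-0.0002],"roll":0,"grip":0.2},
    {"dp":[0.004,0,-0.0002],"roll":0,"grip":0.2},
    {"dp":[0.004,0,-0.0002],"roll":0,"grip":0.2},
    {"dp":[0.004,0,-0.0002],"roll":0,"grip":0.2},
    {"dp":[0.004,0,-0.0002],"roll":0,"grip":0.2},
    {"dp":[0.004,0,-0.0002],"roll":0,"grip":0.2},
    {"dp":[0.004,0,0],"roll":0,"grip":0.2},
    {"dp":[0.003,0,0],"roll":0,"grip":0.2},
    {"dp":[0.002,0,0],"roll":0,"grip":0.2},
    {"dp":[0,0,0],"roll":0,"grip":0.2}
  ]
}}

```text
time_s: 13.8
ee_pos: [0.5635, -0.1299, 0.1263]
eef_rot: [-1.571, 0.0, -1.653]
force: [1.8, 4.4, 3.0]
grip_width: 0.0552
```

>>> {"name": "apply_moves", "arguments": {
  "deltas": [
    {"dp":[0.002,0,0],"roll":0,"grip":0.2},
    {"dp":[0.002,0,0],"roll":0,"grip":0.2},
    {"dp":[0,0,0],"roll":0,"grip":0.2},
    {"dp":[0,0,0],"roll":0,"grip":-0.7},
    {"dp":[0,0,0],"roll":0,"grip":-0.7},
    {"dp":[0,0,0],"roll":0,"grip":-0.7},
    {"dp":[0,-0.04,0],"roll":0,"grip":-1},
    {"dp":[0,-0.05,-0.02],"roll":0,"grip":-1},
    {"dp":[0,0,-0.05],"roll":0,"grip":-1},
    {"dp":[0,0,0],"roll":0,"grip":-1}
  ]
}}

```text
time_s: 15.05
ee_pos: [0.4915, -0.128, 0.2166]
eef_rot: [-1.571, -0.0, -1.654]
force: [1.2, -0.4, 0.0]
grip_width: 0.0942
```

Run:
```python
from h import *
I=imaging.camera_info("wrist"); w=imaging.camera("wrist"); t=imaging.camera("top"); o=ctrl.get_obs(); print(o["ee_pos"])
cv2.imwrite("pics/t4.png",t); cv2.imwrite("pics/w4r.png",w)
s=proj(I,[.5634,-.1345,.012]); r=proj(I,[.5634,-.1345,.117]); print(s,r)
c=(int(r[0])-130,max(int(r[1])-110,0)); print(c)
cv2.imwrite("pics/w4.png",cv2.resize(w[c[1]:c[1]+220,c[0]:c[0]+260],None,fx=2.5,fy=2.5,interpolation=cv2.INTER_CUBIC))
```

```text
[ 0.49378153 -0.12833019  0.21662451]
[279.41876947 113.08813611] [279.67710467 111.28110851]
(149, 1)
```

View pics/w4.png

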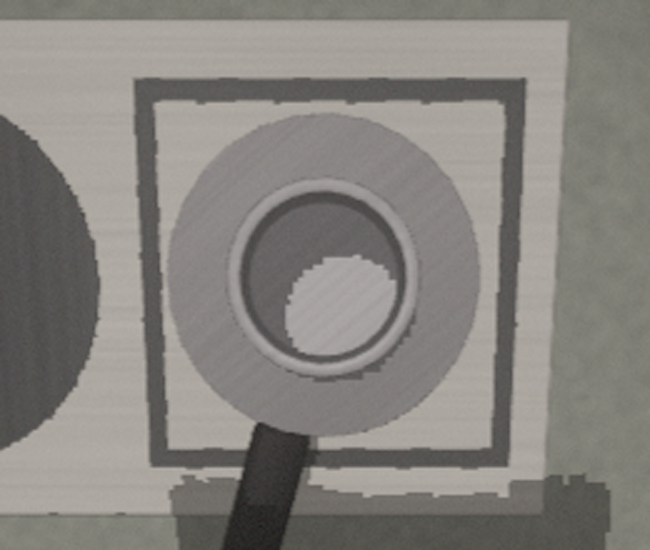

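Square centre at crop (330,281) and rim at (323,278), where (331,276.5) would be centred. The pot is about 2 mm short along tool x, so I'll re-pinch and nudge it.

>>> {"name": "apply_moves", "arguments": {
  "deltas": [
    {"dp":[0,0,0.05],"roll":0,"grip":-1},
    {"dp":[0,0.04,0.02],"roll":0,"grip":-0.7},
    {"dp":[0,0.035,0],"roll":0,"grip":-0.7},
    {"dp":[0,0.015,0],"roll":0,"grip":-0.7},
    {"dp":[0,0,0],"roll":0,"grip":0.2},
    {"dp":[0,0,0],"roll":0,"grip":0.2},
    {"dp":[0,0,0],"roll":0,"grip":0.2},
    {"dp":[0.001,0,0],"roll":0,"grip":0.2},
    {"dp":[0.001,0,0],"roll":0,"grip":0.2},
    {"dp":[0.0005,0,0],"roll":0,"grip":0.2}
  ]
}}

```text
time_s: 16.4
ee_pos: [0.5638, -0.1355, 0.1278]
eef_rot: [-1.568, 0.001, -1.653]
force: [0.2, 8.7, 6.7]
grip_width: 0.0553
```

>>> {"name": "apply_moves", "arguments": {
  "deltas": [
    {"dp":[0,0,0],"roll":0,"grip":0.2},
    {"dp":[0,0,0],"roll":0,"grip":-0.7},
    {"dp":[0,0,0],"roll":0,"grip":-0.7},
    {"dp":[0,0,0],"roll":0,"grip":-0.7},
    {"dp":[0,-0.04,0],"roll":0,"grip":-1},
    {"dp":[0,-0.05,-0.02],"roll":0,"grip":-1},
    {"dp":[0,0,-0.05],"roll":0,"grip":-1},
    {"dp":[0,0,0],"roll":0,"grip":-1},
    {"dp":[0,0,0],"roll":0,"grip":-1}
  ]
}}

```text
time_s: 17.52
ee_pos: [0.4938, -0.1308, 0.2166]
eef_rot: [-1.57, -0.0, -1.653]
force: [0.3, 0.5, 0.4]
grip_width: 0.0942
```

```bash
cat >> h.py <<'E'
def potcheck(w,I):
    """rim circle & square outline centre from wrist image; square by fitting dark outline's corners"""
    g=cv2.cvtColor(w,cv2.COLOR_BGR2GRAY); s=proj(I,[.5634,-.1345,.012])
    x0,y0=int(s[0])-100,max(int(s[1])-100,0); c=cv2.GaussianBlur(g[y0:y0+190,x0:x0+200],(3,3),0)
    h=cv2.HoughCircles(c,cv2.HOUGH_GRADIENT,1,200,param1=80,param2=15,minRadius=34,maxRadius=42)
    pl=(c<115).astype(np.uint8)
    return (h[0,0]+[x0,y0,0] if h is not None else None)
E
python3 - <<'E'
from h import *
from scipy.spatial.transform import Rotation
w0=cv2.imread("pics/w4r.png")
I=imaging.camera_info("wrist"); w=imaging.camera("wrist"); o=ctrl.get_obs(); print(o["ee_pos"],o["time_s"])
cv2.imwrite("pics/w5r.png",w)
print("now",potcheck(w,I),"old (expect 278.2,112.2)",potcheck(w0,I))
g0=cv2.cvtColor(w0,6).astype(np.float32);g1=cv2.cvtColor(w,6).astype(np.float32)
# shift of the plate's right part (square's right edge + plate edge) between the two views
print("plate shift",cv2.phaseCorrelate(g0[5:190,345:385],g1[5:190,345:385]))
p=proj(I,[.5634,-.1345,.117]);print(p)
print(delta([.481,.395,.20],-0.9))
E
```

```text
[ 0.4940215  -0.13080059  0.21630116] 17.575
now [276.5 115.5  38. ] old (expect 278.2,112.2) [277.5        111.5         38.09999847]
plate shift ((-2.7864690223872266, 3.0146480380910106), 0.5135027199983597)
[275.75353507 115.39239607]
(array([-0.523 ,  0.0162, -0.0562]), np.float64(-0.753))
```

The rim is now within about 1 mm of the zone centre. Moving to the stopper.

>>> {"name": "apply_moves", "arguments": {
  "deltas": [
    {"dp":[-0.0548,0.001,-0.0132],"roll":0,"grip":-1},
    {"dp":[-0.0548,0.001,-0.0132],"roll":0,"grip":-1},
    {"dp":[-0.0548,0.001,-0.0132],"roll":0,"grip":-1},
    {"dp":[-0.0548,0.001,-0.0132],"roll":0,"grip":-1},
    {"dp":[-0.0548,0.001,-0.0132],"roll":0,"grip":-1},
    {"dp":[-0.0548,0.001,-0.0132],"roll":0,"grip":-1},
    {"dp":[-0.0548,0.001,-0.0132],"roll":0,"grip":-1},
    {"dp":[-0.0548,0.001,-0.0132],"roll":0,"grip":-1},
    {"dp":[-0.0548,0.001,-0.0132],"roll":0,"grip":-1},
    {"dp":[0,0,0],"roll":-0.15,"grip":-1}
  ]
}}

```text
time_s: 18.82
ee_pos: [0.4146, 0.3742, 0.2061]
eef_rot: [-1.572, -0.0, -1.497]
force: [0.5, -0.9, 0.7]
grip_width: 0.0942
```

>>> {"name": "apply_moves", "arguments": {
  "deltas": [
    {"dp":[0,0,0],"roll":-0.15,"grip":-1},
    {"dp":[0,0,0],"roll":-0.15,"grip":-1},
    {"dp":[0,0,0],"roll":0,"grip":-1},
    {"dp":[0,0,0],"roll":0,"grip":-1}
  ]
}}

```text
time_s: 19.32
ee_pos: [0.4156, 0.3709, 0.2069]
eef_rot: [-1.571, -0.0, -1.206]
force: [-1.1, 0.9, 0.6]
grip_width: 0.0937
```

Run:
```python
from h import *
I=imaging.camera_info("wrist"); w=imaging.camera("wrist"); o=ctrl.get_obs(); print(o["ee_pos"],o["eef_rot"])
cv2.imwrite("pics/w6.png",w); t=imaging.camera("top"); cv2.imwrite("pics/t6.png",t)
h=cv2.cvtColor(w,cv2.COLOR_BGR2HSV)
for nm,lo in (("all",0),):
    m=((h[...,0]<20)&(h[...,1]>110)).astype(np.uint8); m[240:]=0
    for k in cv2.findContours(m,0,2)[0]:
        if cv2.contourArea(k)>300: (u,v),r=cv2.minEnclosingCircle(k); print(u,v,r,cast(I,(u,v),.036))
print("pred flange",proj(I,[.481,.395,.036]),"top",proj(I,[.481,.395,.07]))
print(delta([.481,.395,.06],-1.2))
```

```text
[0.41554073 0.37084639 0.20701888] [-1.57108031e+00 -8.43105573e-05 -1.20578134e+00]
279.33740234375 112.68292999267578 30.94029426574707 [0.48309591 0.39652596 0.036     ]
179.27777099609375 71.90740966796875 22.404064178466797 [0.48399157 0.48575433 0.036     ]
pred flange [280.12951542 115.71781607] top [280.28055996 115.52142986]
(array([0.0008, 0.1471, 0.0699]), np.float64(-0.005))
```

View pics/w6.png

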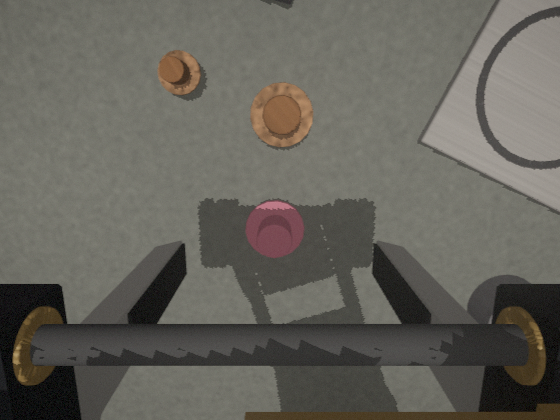

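Large stopper at (281.5,115.5) as predicted. The small one is at (179,72) and pink is at (275,228). Descend and grasp.

>>> {"name": "apply_moves", "arguments": {
  "deltas": [
    {"dp":[0.001,0,0.035],"roll":0,"grip":-1},
    {"dp":[0.001,0,0.035],"roll":0,"grip":-1},
    {"dp":[0,0.04,0],"roll":0,"grip":-1},
    {"dp":[0,0.04,0],"roll":0,"grip":-1},
    {"dp":[0,0.035,0],"roll":0,"grip":-1},
    {"dp":[0,0.02,0],"roll":0,"grip":-1},
    {"dp":[0,0.011,0],"roll":0,"grip":-1},
    {"dp":[0,0,0],"roll":0,"grip":-1},
    {"dp":[0,0,0],"roll":0,"grip":0.2},
    {"dp":[0,0,0],"roll":0,"grip":0.2}
  ],
  "newtons": 15
}}

```text
time_s: 20.68
ee_pos: [0.4818, 0.3942, 0.0622]
eef_rot: [-1.569, 0.0, -1.203]
force: [0.5, -1.1, -1.1]
grip_width: 0.0773
```

>>> {"name": "apply_moves", "arguments": {
  "deltas": [
    {"dp":[0,0,0],"roll":0,"grip":0.5},
    {"dp":[0,0,0],"roll":0,"grip":0.5},
    {"dp":[0,0,0],"roll":0,"grip":0.7},
    {"dp":[0,0,0],"roll":0,"grip":0.7}
  ]
}}

```text
time_s: 21.18
ee_pos: [0.4814, 0.394, 0.0612]
eef_rot: [-1.571, -0.0, -1.203]
force: [0.3, -0.0, 0.9]
grip_width: 0.0373
```

>>> {"name": "apply_moves", "arguments": {
  "deltas": [
    {"dp":[0,0,0],"roll":0,"grip":0.8},
    {"dp":[0,0,0],"roll":0,"grip":0.8},
    {"dp":[0,0,0],"roll":0,"grip":0.8}
  ],
  "newtons": 20
}}

```text
time_s: 21.55
ee_pos: [0.4814, 0.394, 0.0612]
eef_rot: [-1.571, -0.0, -1.203]
force: [1.2, -0.1, -0.7]
grip_width: 0.0298
```

Width 29.8 mm, so the grip is held. Lift and carry over to the pot.

>>> {"name": "apply_moves", "arguments": {
  "deltas": [
    {"dp":[0,-0.01,0],"roll":0,"grip":0.8},
    {"dp":[0,-0.03,0],"roll":0,"grip":0.8},
    {"dp":[0,-0.05,0],"roll":0,"grip":0.8},
    {"dp":[0,-0.05,0],"roll":0,"grip":0.8},
    {"dp":[0,-0.04,0],"roll":0,"grip":0.8},
    {"dp":[0,0,0],"roll":0,"grip":0.8}
  ],
  "newtons": 25
}}

```text
time_s: 22.3
ee_pos: [0.4821, 0.3945, 0.2453]
eef_rot: [-1.565, 0.002, -1.203]
force: [-0.0, 0.2, -0.8]
grip_width: 0.0297
```

>>> {"name": "apply_moves", "arguments": {
  "deltas": [
    {"dp":[0.03,0,-0.006],"roll":0,"grip":0.8},
    {"dp":[0.05,0,-0.011],"roll":0,"grip":0.8},
    {"dp":[0.05,0,-0.011],"roll":0,"grip":0.8},
    {"dp":[0.05,0,-0.011],"roll":0,"grip":0.8},
    {"dp":[0.05,0,-0.011],"roll":0,"grip":0.8},
    {"dp":[0.05,0,-0.011],"roll":0,"grip":0.8},
    {"dp":[0.05,0,-0.011],"roll":0,"grip":0.8},
    {"dp":[0.05,0,-0.011],"roll":0,"grip":0.8},
    {"dp":[0.05,0,-0.011],"roll":0,"grip":0.8},
    {"dp":[0.03,0,-0.006],"roll":0,"grip":0.8}
  ]
}}

```text
time_s: 23.55
ee_pos: [0.5531, -0.0733, 0.2403]
eef_rot: [-1.572, 0.001, -1.205]
force: [0.9, 0.7, -2.0]
grip_width: 0.0294
```

>>> {"name": "apply_moves", "arguments": {
  "deltas": [
    {"dp":[0.04,0,-0.009],"roll":0,"grip":0.8},
    {"dp":[0.02,0,-0.004],"roll":0,"grip":0.8},
    {"dp":[0,0,0],"roll":0,"grip":0.8},
    {"dp":[0,0,0],"roll":0,"grip":0.8}
  ]
}}

```text
time_s: 24.05
ee_pos: [0.5628, -0.1309, 0.241]
eef_rot: [-1.571, 0.001, -1.202]
force: [0.5, -0.1, -2.1]
grip_width: 0.0293
```

Run:
```python
from h import *
I=imaging.camera_info("wrist"); w=imaging.camera("wrist"); o=ctrl.get_obs(); print(o["ee_pos"],o["eef_rot"],o["grip_width"],o["force"])
cv2.imwrite("pics/w7.png",w); print(delta([.5633,-.135,.24],-1.203))
c=cv2.GaussianBlur(cv2.cvtColor(w,6),(3,3),0)
S=imaging.camera_info("scene"); s=imaging.camera("scene"); cv2.imwrite("pics/s7.png",s)
h=cv2.cvtColor(s,cv2.COLOR_BGR2HSV); m=((h[...,0]<20)&(h[...,1]>110)).astype(np.uint8)
p=np.array(o["ee_pos"])
for z in (-.06,-.03,-.024): print(z,proj(S,p+[0,0,z]))
a=proj(S,p).astype(int); m2=np.zeros_like(m); m2[a[1]-30:a[1]+60,a[0]-40:a[0]+40]=m[a[1]-30:a[1]+60,a[0]-40:a[0]+40]
ys,xs=np.nonzero(m2)
for y in range(ys.min(),ys.max()+1,3): r=xs[ys==y]; print(y,r.min(),r.max(),end="; ")
```

```text
[ 0.56290013 -0.13076535  0.2411641 ] [-1.57090218e+00  2.90336788e-04 -1.20193004e+00] 0.02982789140213516 [ 0.08673016  0.57324883 -1.99236245]
(array([ 0.0041,  0.0012, -0.0012]), np.float64(0.001))
-0.06 [219.90017212 174.76299397]
-0.03 [219.17981657 165.60491361]
-0.024 [219.03291234 163.73727924]
126 224 227; Traceback (most recent call last):
  File "<stdin>", line 11, in <module>
    return umr_minimum(a, axis, None, out, keepdims, initial, where)
ValueError: zero-size array to reduction operation minimum which has no identity
```

>>> {"name": "apply_moves", "arguments": {
  "deltas": [
    {"dp":[0.004,0,-0.001],"roll":0,"grip":0.8},
    {"dp":[0,0.02,0],"roll":0,"grip":0.8},
    {"dp":[0,0.02,0],"roll":0,"grip":0.8},
    {"dp":[0,0.015,0],"roll":0,"grip":0.8},
    {"dp":[0,0.01,0],"roll":0,"grip":0.8},
    {"dp":[0,0.005,0],"roll":0,"grip":0.8},
    {"dp":[0,0.004,0],"roll":0,"grip":0.8},
    {"dp":[0,0,0],"roll":0,"grip":0.8}
  ]
}}

```text
time_s: 25.15
ee_pos: [0.5635, -0.136, 0.1673]
eef_rot: [-1.571, -0.0, -1.203]
force: [-0.1, -0.3, -1.1]
grip_width: 0.0293
```

Run:
```python
from h import *
o=ctrl.get_obs(); print(o["ee_pos"],o["force"])
S=imaging.camera_info("scene"); s=imaging.camera("scene"); w=imaging.camera("wrist")
a=proj(S,[.5633,-.135,.12]).astype(int)
cv2.imwrite("pics/s8.png",np.hstack([cv2.resize(s[a[1]-45:a[1]+45,a[0]-45:a[0]+45],(420,420),interpolation=cv2.INTER_CUBIC),w[170:350,90:470].repeat(1,0) if 0 else cv2.copyMakeBorder(w[110:350,110:470],0,180,0,0,0)]))
print(a,[proj(S,np.array([.5633,-.135,.117])+d) for d in([0,0,0],[0,0,.036])])
```

```text
[ 0.56349116 -0.13596785  0.16732355] [-0.14766193 -0.28010304 -1.11440436]
[220 192] [array([220.0927038 , 192.91655374]), array([219.25950198, 182.62185148])]
```

View pics/s8.png

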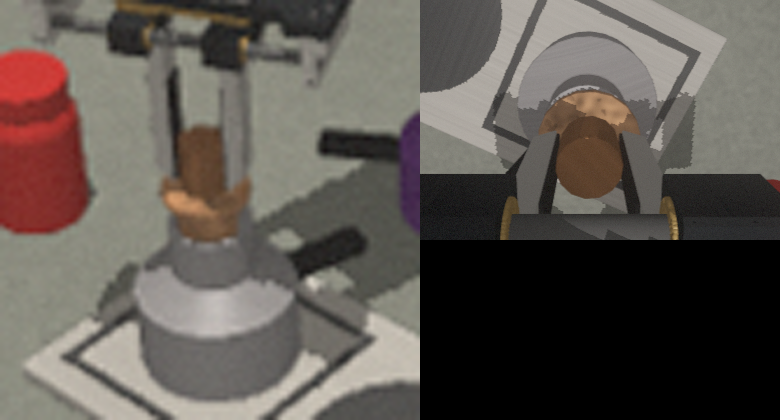

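The stopper is upright with its foot inside the neck (crop (207,240)). Lower it gently.

>>> {"name": "apply_moves", "arguments": {
  "deltas": [
    {"dp":[-0.0005,0.003,0],"roll":0,"grip":0.8},
    {"dp":[0,0.003,0],"roll":0,"grip":0.8},
    {"dp":[0,0.003,0],"roll":0,"grip":0.8},
    {"dp":[0,0.003,0],"roll":0,"grip":0.8},
    {"dp":[0,0.002,0],"roll":0,"grip":0.8},
    {"dp":[0,0,0],"roll":0,"grip":0.8},
    {"dp":[0,0,0],"roll":0,"grip":0.8}
  ]
}}

```text
time_s: 26.12
ee_pos: [0.5633, -0.1355, 0.1534]
eef_rot: [-1.571, -0.0, -1.203]
force: [-0.1, 0.0, -0.8]
grip_width: 0.0297
```

>>> {"name": "apply_moves", "arguments": {
  "deltas": [
    {"dp":[0,0.0015,0],"roll":0,"grip":0.8},
    {"dp":[0,0.0015,0],"roll":0,"grip":0.8},
    {"dp":[0,0,0],"roll":0,"grip":0.8}
  ]
}}

```text
time_s: 26.5
ee_pos: [0.5632, -0.1355, 0.1501]
eef_rot: [-1.571, 0.0, -1.203]
force: [-0.1, 1.0, -0.6]
grip_width: 0.0297
```

>>> {"name": "apply_moves", "arguments": {
  "deltas": [
    {"dp":[0,0.001,0],"roll":0,"grip":0.8},
    {"dp":[0,0.0005,0],"roll":0,"grip":0.8},
    {"dp":[0,0,0],"roll":0,"grip":0.8}
  ]
}}

```text
time_s: 26.88
ee_pos: [0.5633, -0.1355, 0.1487]
eef_rot: [-1.571, 0.0, -1.203]
force: [0.3, -0.1, -0.1]
grip_width: 0.0296
```

>>> {"name": "apply_moves", "arguments": {
  "deltas": [
    {"dp":[0,0.0005,0],"roll":0,"grip":0.8},
    {"dp":[0,0,0],"roll":0,"grip":0.8}
  ]
}}

```text
time_s: 27.12
ee_pos: [0.5633, -0.1355, 0.1482]
eef_rot: [-1.571, -0.0, -1.203]
force: [0.1, 0.3, -1.7]
grip_width: 0.0297
```

No seating force yet, so I'll keep lowering in small steps.

>>> {"name": "apply_moves", "arguments": {
  "deltas": [
    {"dp":[0,0.0005,0],"roll":0,"grip":0.8},
    {"dp":[0,0.0005,0],"roll":0,"grip":0.8},
    {"dp":[0,0,0],"roll":0,"grip":0.8}
  ]
}}

```text
time_s: 27.5
ee_pos: [0.5634, -0.1355, 0.1481]
eef_rot: [-1.57, -0.0, -1.203]
force: [-3.0, 0.6, 7.3]
grip_width: 0.0301
```

>>> {"name": "apply_moves", "arguments": {
  "deltas": [
    {"dp":[0,0.0005,0],"roll":0,"grip":0.8},
    {"dp":[0,0,0],"roll":0,"grip":0.8}
  ]
}}

```text
time_s: 27.75
ee_pos: [0.5634, -0.1355, 0.148]
eef_rot: [-1.57, -0.001, -1.203]
force: [-4.6, 1.3, 11.2]
grip_width: 0.0296
```

Contact at TCP z = 0.148, exactly the seated height, with 11 N upward force. Release and retreat.

>>> {"name": "apply_moves", "arguments": {
  "deltas": [
    {"dp":[0,-0.0008,0],"roll":0,"grip":0.8},
    {"dp":[0,0,0],"roll":0,"grip":-0.2},
    {"dp":[0,0,0],"roll":0,"grip":-0.2},
    {"dp":[0,0,0],"roll":0,"grip":-0.4},
    {"dp":[0,-0.02,0],"roll":0,"grip":-0.4},
    {"dp":[0,-0.04,0],"roll":0,"grip":-0.4},
    {"dp":[0,-0.04,0],"roll":0,"grip":-1},
    {"dp":[0,0,-0.04],"roll":0,"grip":-1},
    {"dp":[0,0,-0.04],"roll":0,"grip":-1},
    {"dp":[0,0,0],"roll":0,"grip":-1}
  ]
}}

```text
time_s: 29.0
ee_pos: [0.4873, -0.1649, 0.248]
eef_rot: [-1.57, -0.001, -1.205]
force: [0.1, -0.2, 1.3]
grip_width: 0.0938
```

Run:
```python
from h import *
o=ctrl.get_obs(); print(o["time_s"],o["ee_pos"],o["force"])
for n in("wrist","scene","top"):
    im=imaging.camera(n); cv2.imwrite(f"pics/{n}9.png",im); I=imaging.camera_info(n)
    h=cv2.cvtColor(im,cv2.COLOR_BGR2HSV); m=((h[...,0]<20)&(h[...,1]>110)).astype(np.uint8)
    f=proj(I,[.5633,-.135,.153]); g=proj(I,[.5633,-.135,.187]); print(n,"pred flange",f,"grip top",g)
    for k in cv2.findContours(m,0,2)[0]:
        if cv2.contourArea(k)>40:
            (u,v),r=cv2.minEnclosingCircle(k)
            if np.hypot(u-f[0],v-f[1])<40: print(n,(u,v),r,cv2.boundingRect(k),cv2.minAreaRect(k))
    if n=="top":
        # bystander drift vs the first picture
        d=cv2.absdiff(im,cv2.imread("pics/top0.png")).max(2)
        for nm,(x,y) in dict(jar=(405,203),can=(445,142),brush=(110,160),small=(92,224),pink=(139,260),purple=(316,273),spot=(236,262)).items(): print(nm,int((d[y-20:y+20,x-20:x+20]>60).sum()))
    if n=="wrist":
        # body circle (r=50 at z=.067) and square
        c=cv2.GaussianBlur(cv2.cvtColor(im,6),(3,3),0)
        print(cv2.HoughCircles(c[:230],cv2.HOUGH_GRADIENT,1,300,param1=80,param2=15,minRadius=48,maxRadius=75),proj(I,[.5633,-.135,.067]),np.linalg.norm(proj(I,[.5633,-.135,.067])-proj(I,[.6133,-.135,.067])))
```

```text
29.0 [ 0.48732575 -0.16494128  0.24804757] [ 0.14386503 -0.19617712  1.2536806 ]
wrist pred flange [278.06762616  98.12449583] grip top [277.98009057  95.06702854]
wrist (278.803466796875, 95.39031219482422) 24.623275756835938 (255, 71, 47, 48) ((278.0, 94.5), (47.0, 46.0), 90.0)
[[[281.5  99.5  61. ]]] [278.21078157 103.12466774] 61.39049521381932
scene pred flange [219.25950198 182.62185148] grip top [218.44302498 172.53379424]
scene (219.37754821777344, 189.4591827392578) 10.044205665588379 (210, 180, 19, 19) ((219.0, 189.0), (18.0, 18.0), 90.0)
scene (180.69354248046875, 177.0806427001953) 19.649539947509766 (170, 158, 24, 39) ((180.9017333984375, 177.01312255859375), (38.98829650878906, 21.608766555786133), 82.40535736083984)
top pred flange [331.71162521 178.71926493] grip top [333.75628241 175.99353122]
top (329.48602294921875, 181.07342529296875) 10.689132690429688 (319, 171, 22, 21) ((329.5, 181.0), (20.0, 21.0), 90.0)
jar 648
can 0
brush 0
small 0
pink 0
purple 602
spot 0
```

No pictures are left to view, so I'll check by numbers. I had also projected the wrong heights: seated, the flange top is at 0.123 and the grip top at 0.157.

Run:
```python
from h import *
for n in("wrist","scene","top"):
    I=imaging.camera_info(n); p=np.array([.5633,-.135,0])
    sc=np.linalg.norm(proj(I,p+[0,.027,.123])-proj(I,p-[0,.027,-.123])); sg=np.linalg.norm(proj(I,p+[0,.015,.157])-proj(I,p-[0,.015,-.157]))
    print(n,"flange",proj(I,p+[0,0,.123]).round(1),sc.round(1),"grip top",proj(I,p+[0,0,.157]).round(1),sg.round(1),"flange front bottom",proj(I,p+[.022,.015,.117]).round(1))
    im=cv2.imread(f"pics/{n}9.png"); h=cv2.cvtColor(im,cv2.COLOR_BGR2HSV)
    if n=="wrist":
        for s in (40,60,80,110):
            m=((h[...,0]<22)&(h[...,1]>s)).astype(np.uint8); m[240:]=0
            k=[c for c in cv2.findContours(m,0,2)[0] if cv2.contourArea(c)>300]; print(s,[(cv2.boundingRect(c)) for c in k])
    if n=="scene":
        a=cv2.imread("pics/scene0.png")
        for nm,f in dict(jar=lambda h:((h[...,0]<6)|(h[...,0]>174))&(h[...,1]>170),purple=lambda h:(abs(h[...,0].astype(int)-140)<12)&(h[...,1]>100)).items():
            for x in(a,im):
                m=f(cv2.cvtColor(x,cv2.COLOR_BGR2HSV)); m[:140]=0; ys,xs=np.nonzero(m[:,:320]); print(nm,xs.mean().round(1),ys.mean().round(1),len(xs),xs.min(),xs.max(),ys.min(),ys.max())
```

```text
wrist flange [278.5 101.4] 74.7 grip top [278.5  99.2] 47.2 flange front bottom [270.2  64.7]
40 [(402, 187, 118, 53), (242, 59, 74, 77)]
60 [(403, 187, 116, 53), (242, 59, 74, 77)]
80 [(403, 187, 116, 53), (242, 59, 73, 77)]
110 [(403, 188, 116, 52), (255, 71, 47, 48)]
scene flange [220.  191.2] 16.6 grip top [219.2 181.5] 9.4 flange front bottom [219.2 199. ]
jar 179.6 174.8 470 170 191 158 196
jar 179.8 175.2 516 170 192 159 196
purple 275.6 181.0 941 260 290 160 199
purple 275.8 181.0 939 261 291 160 199
top flange [330. 181.] 21.8 grip top [331.9 178.4] 12.5 flange front bottom [323.3 172.9]
```

Run:
```python
from h import *
I=imaging.camera_info("wrist"); im=imaging.camera("wrist"); cv2.imwrite("pics/w10.png",im); print(ctrl.get_obs()["joint_vel"].round(3))
h=cv2.cvtColor(im,cv2.COLOR_BGR2HSV); m=((h[...,0]<22)&(h[...,1]>60)).astype(np.uint8); m[175:]=0
k=max(cv2.findContours(m,0,2)[0],key=cv2.contourArea); (u,v),r=cv2.minEnclosingCircle(k); print("flange at",cast(I,(u,v),.123),r)
# square inner/outer outline: dark pixels near the plate, cast on the plate and expressed in plate axes
g=cv2.cvtColor(im,6); ax=np.array([.0821,.9966]); ay=np.array([.9966,-.0821]); c0=np.array([.5634,-.1345])
def prof(d,side,n=41):
    out=[]
    for s in (np.linspace(-.05,.05,n)):
        q=np.linspace(.055,.08,60); v=[]
        for t in q:
            p=c0+d*t+side*s; a=proj(I,[*p,.012]); v.append(g[int(round(a[1])),int(round(a[0]))] if 0<=a[1]<230 and 0<=a[0]<560 else 255)
        v=np.array(v,float)
        if v.max()<250: out.append(q[int(cv2.GaussianBlur(v[None],(15,1),4)[0,8:-8].argmin())+8])
    return np.median(out) if out else None, len(out)
print("edges ax+/-",prof(ax,ay),prof(-ax,ay),"ay+/-",prof(ay,ax),prof(-ay,ax))
```

```text
[ 0.004  0.005  0.003 -0.001  0.003 -0.001]
flange at [ 0.56426284 -0.13481495  0.123     ] 38.328407287597656
edges ax+/- (np.float64(0.06559322033898306), 41) (np.float64(0.06771186440677966), 41) ay+/- (np.float64(0.0664406779661017), 41) (np.float64(0.06686440677966102), 41)
```

The settled view puts the stopper and pot axis about 1.4 mm from the measured square centre. Handing in.

```bash
python3 -c "
from station import ctrl
print(ctrl.get_obs()['time_s'],ctrl.hand_in())"
```

```text
the job is handed in; nothing more can be done
29.2 None
```

I slid the larger grey pot along the plate, pinched by its neck, at about 32 mm/s and without lifting it, until it stood on the square zone. I then lowered the larger brown stopper into the neck until it seated. The job was handed in at 29.2 s with the gripper open and clear.

**Last checks**
- **Pot position:** the stopper and pot axis is at about (0.564, -0.135). The measured square centre is (0.563, -0.136), so the pot is about 1.4 mm off centre.
- **Stopper seating:** the flange stopped at the expected seated height, with TCP z at 0.148 and about 11 N of contact. It looked upright in the wrist camera numbers.
- **Bystanders:** the can, brush and three of the look-alikes (small stopper, pink stopper and small grey pot) show no change in the top view. The jar and the purple pot did change there, perhaps because of the arm or its shadow; in the scene view both are where they started.

**Checks that failed or disagreed**
- **First pinches:** the jaws stopped at 60 to 64 mm on the 52 mm neck, in two tries low on it. I did not find the cause. A pinch nearer the rim closed to 55.5 mm and moved the pot cleanly.
- **Square centring:** after the first slide the pot was about 2 mm short, so I pinched it again and nudged it.
- **Final wrist image:** a picture taken while the arm was still settling read about 3 mm off. The settled retake did not.
- **Last picture not seen:** I had used all 12 picture views, so the final state was checked by numbers only.

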